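# Turn the drilled block bore-up and hold it on the spring-loaded probe

### The job

Take the aluminium block out of its wooden cradle, find the end with the deep blind bore, turn the block bore-up, and raise it gently under the temperature probe that hangs from the stand until the probe tip stands on the floor of the bore and its spring is pressed in about half-way. Never drive the probe to the end of its travel, and leave the timer, the green bottle and the beaker where they stand. Finish while still holding the block upright on the probe with the gripper, steady and in mid-air, so that a reading can be taken: do not put it down or let go.

Things in the scene. Friction and masses are not known exactly. Their poses are not given: they have to be found in the camera images.
- block: loose aluminium cylinder, diameter 38, length 80, about 0.22 kg, lying level in the wooden cradle, axis 48 above the bench. Origin at mid-length on the axis; its x axis points along it to the end with the blind bore (diameter 16, 49.5 deep, flat floor). The other end is solid with a small centre mark.
- bore_mouth (a point): centre of the open mouth of the bore, 40 from the block's origin along its x axis
- bore_floor (a point): centre of the flat floor of the bore, 9.5 from the block's origin on the side away from the mouth (block x = -9.5)
- cradle: fixed wooden V cradle under the block; foot 74 x 46 x 9, V part 50 long (along the block), 29 wide and 34 high: narrower than the block, so fingers pass down on both sides. The block overhangs it by about 15 at each end and only rests there: lift it straight out. Origin on the bench under the middle of the V, x axis along the V, z up
- stand: fixed grey stand with the probe. Origin on the bench straight below the probe, x level from the probe to the upright, z up. Base plate 12 thick, x -31 to 175, 115 wide; upright at x = 130, 452 high; level arm at height 365; on the probe's axis a collar of diameter 25 (height 352 to 378, screw to +y) and a barrel of diameter 17, its nose down to 300. Only the probe hangs lower; the front is open
- probe_tip (a point): the rounded lower end of the steel probe: diameter 7, hanging straight down, 205 above the bench when free and 95 below the barrel's nose; it moves up with the probe when pressed
- probe (a joint): how far the probe is pushed up into its barrel, in m: 0 hanging free, 0.020 at the end of its travel, 0.010 half-way. A spring pushes it back down: about 3 N to start moving it, 6 N half-way, 9 N at the end
- timer: bystander: small white count-down timer, 55 x 66 x 20, lying on the bench nearest the robot; origin under its middle
- green_bottle: bystander: green bottle with a black cap, diameter 76, 162 high, behind the work; origin under its middle
- beaker: bystander: glass beaker, 96 x 106 x 118 high, behind the cradle to the left; origin under its middle
Things that resemble listed ones, but are neither listed nor needed, are in the scene too. Leave any blue or pink look-alike of the block alone.

How it is judged:
By the outcome, as a careful person would: the job done as asked, in the order asked, and still so for the second after the job is handed in, while the arm keeps its last pose, push and grip.
It also fails if it takes over 48 s, if anything falls off the work surface, if the arm or the gripper's body presses on something with over 40 N, if the wrist force passes 120 N, or if a joint passes its speed limit or range.

### The arm

A 6-joint arm with a two-finger parallel gripper is mounted at the origin on a cart in front of the work surface, level with it; the furniture and walls round the work are solid. World frame = base frame: x ahead of the robot, y to its left, z up, the work surface at z = 0. Lengths are in m, angles in rad, forces in N, time in s.
With the tool pointing down it reaches from about 0.2 to 0.875 m from the base axis. Payload 3.4 kg.
Tool frame: the origin (TCP) lies at the very end of the fingers, on their centre line; the grasp point (between the pads) lies 19 mm behind it (manip.tcp_to_grasp is the distance from the TCP to the grasp point, in m); z points along the fingers, y is the line along which they close (so a half turn about z gives the same grasp; the last joint's range is limited). The gripper opens to 94 mm and grips with 3 to 60 N. Pads are 16 mm wide; open, the fingers measure 119 mm over their backs; the gripper's body (75 mm by 177 mm) begins 78 mm behind the grasp point.
Start: joints at [-1.324, 0.276, 1.505, -0, 1.361, -0.121], TCP at [0.207, -0.537, 0.205] pointing down, gripper open.
Joint ranges: [-2.89, 2.89], [-0.75, 2.08], [0.22, 2.7], [-1.18, 4.32], [0.11, 2.71], [-2.7, 2.7]. Speed limits (rad/s): [2.57, 2.57, 3.14, 3.14, 3.14, 3.14].

### API

Orientations are given as [roll, pitch, yaw] about the fixed x, y, z axes, in that order (R = Rz(yaw) Ry(pitch) Rx(roll)).
In Python, from station import read_state, get_image, camera_info, hand_in, manip gives the robot as it stands.
- The arm moves only by the tool play_rows, never from a script. Its arguments are lists of equal length, an entry for each row: "xyz": the shift along the world's x, y, z in mm, a list of three; "rot": the turn, a rotation vector about the world's x, y, z in rad, a list of three. A call has exactly 5 rows; each row shifts and turns the commanded pose from where the row before left it; what a row does not reach is not made up. A row lasts 1/12 s, in which the tool goes at most 41.7 mm and 7.16 degrees, less where a joint would pass 70% of its speed; a pose out of reach is approached as far as the arm can. A call is refused whole if a number of a shift passes 41.7 or a number of a turn 0.125, either way. A call with a gripper value outside its range is refused whole. "fingers" is the opening, from 0 (shut) to 1 (fully open), set as the call begins (left out, the last holds). The fingers move at their own pace and stop on an object; "newtons" is the grip in N (left out, the last holds). Time passes only in rows, so rows that do not move let the fingers close, or fill a call up. It gives the time, the measured TCP pose, the force, the opening and the grip force at its end, in the units of the state.
- read_state(): the state, without advancing time (a new reading comes with each control period).
- get_image(name): name is "scene" or "top" or "wrist"; returns the picture (384x512x3 uint8, red, green, blue); there is no depth.
- camera_info(name): a dict with "mtx" (3x3 intrinsics, pixels), "D" ([k1, k2, p1, p2, k3] as OpenCV has them; the pictures are not rectified), "eye" and "attitude" of the camera in the world. Camera axes: x right, y down, z forward; pixel columns grow to the right and rows downward; lengths in m; the calibration is good to about 2 mm. A picture is of the moment at which its call begins: read the wrist's pose just before it. camera_info takes no time and is no camera call; for the wrist camera it gives the pose at the moment of the call.
- hand_in(): hands the job in; it is judged then, once.
The state is a dict: "t": time; "joint_pos": joint angles; "dq": joint speeds; "tau": joint torques, N m; "eef_pos": TCP position; "ee_rot": TCP orientation; "wrist_force": force on the tool from outside, world axes, zero at the start; "torque": the same for the moment, N m; "grip_width": finger opening in m; "grasp_force": force on a finger pad.
Only numpy, scipy, OpenCV 4.12 (cv2) and the standard library are available. Lean on these libraries where they do the work, as an engineer would, in place of code of your own. Each camera call takes 0.05 s, during which the arm holds its last target. There are 200 camera calls.

## Working session

There is one attempt and no reset: what is moved stays moved. The work goes in short steps, Python scripts to look and compute and a tool call to move; the robot and the scene stay as the last step left them, time stands still between calls to the robot, and variables do not carry over. Pictures are saved under pics/ and viewed, at most 10 in all, crops included, and the job is handed in when it is done.

Besides the shell and the picture viewer there is one more tool, called after ">>>" as name(argument=value, ...), one argument or row to a line, values as JSON. play_rows: Moves the arm, as the interface text tells. Its arguments: {"type":"object","properties":{"xyz":{"type":"array"},"rot":{"type":"array"},"fingers":{"type":"number"},"newtons":{"type":"number"}},"required":["xyz","rot"]}

```bash
mkdir -p pics; ls
python3 - <<'E'
from station import *
import cv2,numpy as np
s=read_state();print(s)
a=get_image("scene");b=get_image("top")
cv2.imwrite("pics/a.png",a[:,:,::-1]);cv2.imwrite("pics/b.png",b[:,:,::-1])
for n in("scene","top","wrist"):print(camera_info(n))
E
```

```text
pics
{'t': 0.0, 'joint_pos': array([-1.32399980e+00,  2.76579177e-01,  1.50611357e+00, -9.04460080e-06,
        1.36073006e+00, -1.20996559e-01]), 'dq': array([-1.18605629e-04,  4.43364199e-04, -1.06908162e-03,  2.75303968e-06,
        1.42706653e-04,  3.50529010e-04]), 'tau': array([-1.18531134e-04, -4.04593420e+01, -2.37231106e+01,  7.01011950e-02,
        3.47891450e-02, -1.25768697e-04]), 'eef_pos': array([ 0.20659648, -0.5359832 ,  0.20462159]), 'ee_rot': array([-3.13977481e+00, -2.12124445e-04,  3.67794783e-01]), 'wrist_force': array([-0.52662235, -0.52281685,  0.19340855]), 'torque': array([-0.00270625,  0.0571621 ,  0.01946877]), 'grasp_force': 0.0, 'grip_width': 0.09430482185977411}
{'mtx': array([[486.75245245,   0.        , 255.41719714],
       [  0.        , 486.75245245, 197.00550791],
       [  0.        ,   0.        ,   1.        ]]), 'D': array([-0.13525724,  0.        ,  0.        ,  0.        ,  0.        ]), 'eye': array([-0.1669047 ,  0.65070172,  0.7162606 ]), 'attitude': array([-2.11308002,  0.02017442, -2.29973788])}
{'mtx': array([[388.57193021,   0.        , 254.26602062],
       [  0.        , 388.57193021, 193.53713017],
       [  0.        ,   0.        ,   1.        ]]), 'D': array([-0.11463434,  0.        ,  0.        ,  0.        ,  0.        ]), 'eye': array([0.45001458, 0.04795508, 1.11059896]), 'attitude': array([-3.06594991e+00,  2.76304919e-04, -1.58062317e+00])}
{'mtx': array([[324.35932168,   0.        , 256.14828637],
       [  0.        , 324.35932168, 191.90690357],
       [  0.        ,   0.        ,   1.        ]]), 'D': array([-0.02395212,  0.        ,  0.        ,  0.        ,  0.        ]), 'eye': array([ 0.28361067, -0.50779807,  0.38446858]), 'attitude': array([ 2.85810622e+00,  1.77790016e-03, -1.20219845e+00])}
```

View pics/a.png

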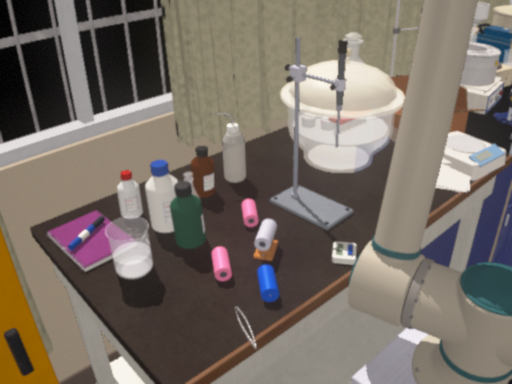

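View pics/b.png

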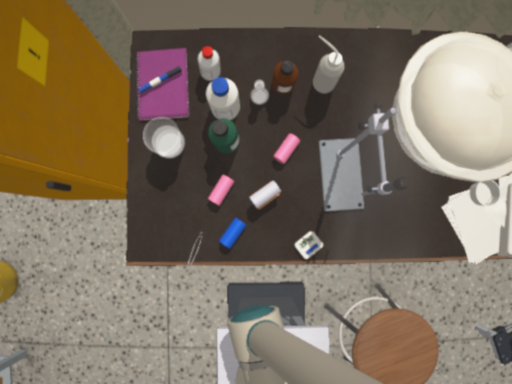

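Scene: block (266,236) in its cradle, probe tip near (337,150). Top: block (265,195), stand base (342,175), collar (385,187), timer (309,244). I'll zoom in on both views and measure.

```bash
cat > h.py <<'E'
from station import *
import cv2,numpy as np
from scipy.spatial.transform import Rotation as Ro
def ray(n,px,ci=None):
    c=ci or camera_info(n)
    u=cv2.undistortPoints(np.array(px,float).reshape(-1,1,2),c["mtx"],c["D"]).reshape(-1,2)
    R=Ro.from_euler("xyz",c["attitude"]).as_matrix()
    return np.array(c["eye"]),np.c_[u,np.ones(len(u))]@R.T
def plane(n,px,z,ci=None):
    e,d=ray(n,px,ci); return e+d*((z-e[2])/d[:,2:])
def proj(n,P,ci=None):
    c=ci or camera_info(n)
    R=Ro.from_euler("xyz",c["attitude"]).as_matrix()
    q=(np.array(P,float).reshape(-1,3)-c["eye"])@R
    return cv2.projectPoints(q,np.zeros(3),np.zeros(3),c["mtx"],c["D"])[0].reshape(-1,2)
def tri(n1,p1,n2,p2):
    e1,d1=ray(n1,p1);e2,d2=ray(n2,p2);d1=d1[0];d2=d2[0]
    k=np.linalg.lstsq(np.c_[d1,-d2],e2-e1,rcond=None)[0]
    A=e1+k[0]*d1;B=e2+k[1]*d2
    return (A+B)/2,np.linalg.norm(A-B)
E
python3 - <<'E'
from h import *
a=cv2.imread("pics/a.png");b=cv2.imread("pics/b.png")
c1=cv2.resize(a[205:270,235:300],None,fx=6,fy=6,interpolation=cv2.INTER_CUBIC)
c2=cv2.resize(a[30:225,270:360],None,fx=3,fy=3,interpolation=cv2.INTER_CUBIC)
c3=cv2.resize(b[105:255,225:410],None,fx=3,fy=3,interpolation=cv2.INTER_CUBIC)
c=np.zeros((585,390+270,3),np.uint8);c[:390,:390]=c1;c[:,390:]=c2
cv2.imwrite("pics/c.png",c);cv2.imwrite("pics/d.png",c3)
hsv=cv2.cvtColor(b,cv2.COLOR_BGR2HSV)
m=cv2.inRange(hsv,(0,0,110),(180,60,255));m2=np.zeros_like(m);m2[175:215,245:285]=m[175:215,245:285]
k=max(cv2.findContours(m2,0,2)[0],key=cv2.contourArea);r=cv2.minAreaRect(k);print(r)
bx=cv2.boxPoints(r);print(plane("top",bx,0.06));print(plane("top",[r[0]],.048))
m2=np.zeros_like(m);m2[225:262,290:330]=m[225:262,290:330]
k=max(cv2.findContours(m2,0,2)[0],key=cv2.contourArea);r=cv2.minAreaRect(k);print("timer",r,plane("top",[r[0]],.02))
print("base guess",plane("top",[[320,141],[358,139],[364,209],[325,211]],.012))
E
```

```text
((264.75946044921875, 193.3567657470703), (14.851335525512695, 30.805496215820312), 53.97262191772461)
[[ 0.52199472  0.06469612  0.06      ]
 [ 0.57073315 -0.00350203  0.06      ]
 [ 0.53771071 -0.0267801   0.06      ]
 [ 0.48920888  0.04135858  0.06      ]]
[[0.5307578 0.0186727 0.048    ]]
timer ((308.34149169921875, 244.42686462402344), (21.083457946777344, 24.675453186035156), 51.34019088745117) [[ 0.38835205 -0.10248395  0.02      ]]
base guess [[ 0.68316435 -0.14338296  0.012     ]
 [ 0.68874513 -0.25460296  0.012     ]
 [ 0.48593935 -0.26525426  0.012     ]
 [ 0.4816136  -0.15274112  0.012     ]]
```

View pics/c.png

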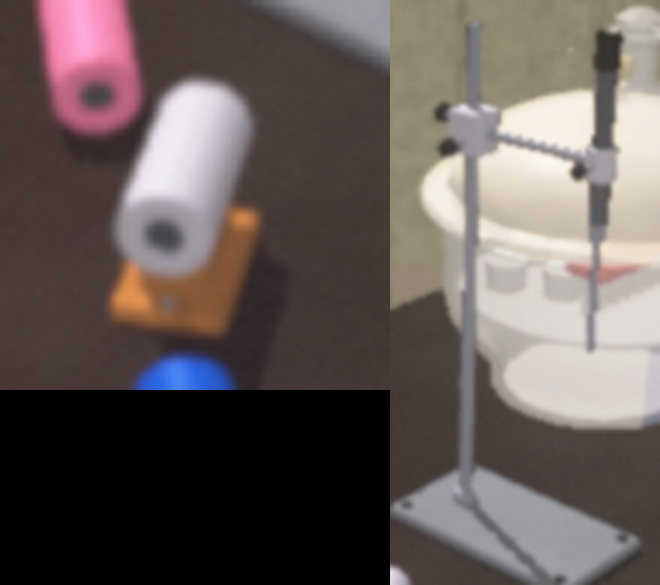

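View pics/d.png

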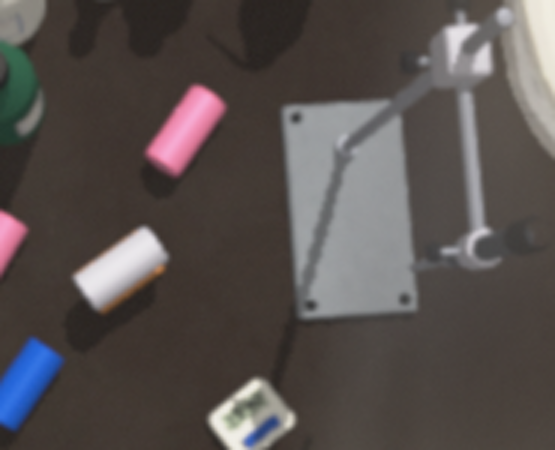

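Crops: the end facing the scene camera (scene ≈(262,244)) shows a dark hole about 0.45 of the face width, so that is the bore, on the −x/+y end. The probe tip is at scene (337,147). The path runs at small x so that it clears the stand.

>>> play_rows(
  xyz=[
    [6, 35, 3],
    [6, 36, 3],
    [6, 36, 3],
    [6, 36, 3],
    [6, 36, 3],
  ],
  rot=[
    [0, 0, 0.122],
    [0, 0, 0.122],
    [0, 0, 0.122],
    [0, 0, 0.122],
    [0, 0, 0.122],
  ],
  fingers=1,
  newtons=45,
)

```text
t: 0.52
eef_pos: [0.2366, -0.3556, 0.22]
ee_rot: [-3.141, -0.001, 0.983]
wrist_force: [1.3, 0.3, 0.1]
grip_width: 0.0938
grasp_force: 0.0
```

>>> play_rows(
  xyz=[
    [6, 36, 0],
    [6, 36, 0],
    [6, 36, 0],
    [6, 36, 0],
    [6, 36, 0],
  ],
  rot=[
    [0, 0, 0.122],
    [0, 0, 0.122],
    [0, 0, 0.122],
    [0, 0, 0.122],
    [0, 0, 0.122],
  ],
)

```text
t: 0.93
eef_pos: [0.2663, -0.1757, 0.2202]
ee_rot: [3.141, -0.0, 1.593]
wrist_force: [0.7, 0.3, 0.4]
grip_width: 0.0938
grasp_force: 0.0
```

>>> play_rows(
  xyz=[
    [27, 36, 0],
    [27, 36, 0],
    [27, 36, 0],
    [27, 36, 0],
    [27, 36, 0],
  ],
  rot=[
    [0, 0, 0.122],
    [0, 0, 0.122],
    [0, 0, 0.122],
    [0, 0, 0.122],
    [0, 0, 0.122],
  ],
)

```text
t: 1.35
eef_pos: [0.3922, -0.0088, 0.2205]
ee_rot: [3.141, 0.001, 2.205]
wrist_force: [1.6, -1.0, -0.2]
grip_width: 0.094
grasp_force: 0.0
```

>>> play_rows(
  xyz=[
    [26, 3, 0],
    [26, 3, 0],
    [26, 3, 0],
    [26, 3, 0],
    [26, 3, 0],
  ],
  rot=[
    [0, 0, 0],
    [0, 0, 0],
    [0, 0, 0],
    [0, 0, 0],
    [0, 0, 0],
  ],
)

```text
t: 1.77
eef_pos: [0.5226, 0.0047, 0.22]
ee_rot: [-3.141, -0.001, 2.199]
wrist_force: [-1.0, -0.1, -0.1]
grip_width: 0.0939
grasp_force: 0.0
```

Run:
```python
from h import *
s=read_state();print(s["t"],s["joint_pos"],s["eef_pos"],s["ee_rot"],s["wrist_force"])
ci=camera_info("wrist");w=get_image("wrist");print(ci)
cv2.imwrite("pics/w1.png",w[:,:,::-1])
b=np.array([-.585,.811,0]);c=np.array([.5308,.0187,.048])
print(proj("wrist",[c+.04*b,c,c-.04*b],ci))
# probe
p=plane("scene",[[337,146.7]],.205);print("tip scene@.205",p)
a=cv2.imread("pics/b.png");h=cv2.cvtColor(a,cv2.COLOR_BGR2HSV)
m=cv2.inRange(h,(0,0,110),(180,60,180));mm=np.zeros_like(m);mm[135:214,316:368]=m[135:214,316:368]
mm=cv2.morphologyEx(mm,cv2.MORPH_CLOSE,np.ones((7,7)))
k=max(cv2.findContours(mm,0,2)[0],key=cv2.contourArea);r=cv2.minAreaRect(k);print(r)
q=plane("top",cv2.boxPoints(r),.012);print(q)
print("collar top@.378",plane("top",[[225+484/3,105+246/3]],.378))
print(proj("scene",[[*p[0][:2],.3],[*p[0][:2],.365]]),proj("top",[[*p[0][:2],.205],[*p[0][:2],.378]]))
```

```text
1.7667 [-1.24096824e-01  1.89213835e-01  1.58682621e+00 -3.18465286e-05
  1.36652625e+00 -7.51978722e-01] [0.52261519 0.00473569 0.21997166] [-3.14086027e+00 -6.42308777e-04  2.19868447e+00] [-1.03620078 -0.05608132 -0.10926264]
{'mtx': array([[324.35932168,   0.        , 256.14828637],
       [  0.        , 324.35932168, 191.90690357],
       [  0.        ,   0.        ,   1.        ]]), 'D': array([-0.02395212,  0.        ,  0.        ,  0.        ,  0.        ]), 'eye': array([0.47554226, 0.06998293, 0.39974789]), 'attitude': array([2.85912454e+00, 9.72429958e-04, 6.28647654e-01])}
[[270.17319064 130.86646442]
 [269.61103648 167.48029336]
 [269.07483916 201.92736539]]
tip scene@.205 [[ 0.51300709 -0.21103415  0.205     ]]
((341.1224365234375, 174.03021240234375), (71.05299377441406, 39.47388458251953), 85.42607879638672)
[[ 0.68555428 -0.13943383  0.012     ]
 [ 0.69452174 -0.25472211  0.012     ]
 [ 0.48917879 -0.26426987  0.012     ]
 [ 0.48158808 -0.15068613  0.012     ]]
collar top@.378 [[ 0.51562115 -0.20596602  0.378     ]]
[[339.4281584  110.22436279]
 [341.11594512  83.66738301]] [[363.91910621 194.84487222]
 [388.94821332 188.33366092]]
```

View pics/w1.png

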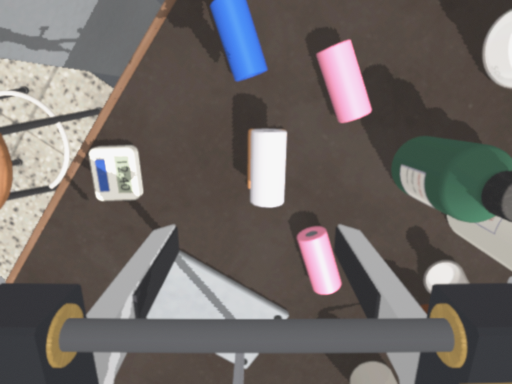

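The wrist view shows the block at about (268,167), which matches the projected estimate. The fingers are clear and the pink block at (320,260) is off the finger line. I'll refine the angle and centre.

Run:
```python
from h import *
ci=camera_info("wrist");a=cv2.imread("pics/w1.png");h=cv2.cvtColor(a,cv2.COLOR_BGR2HSV)
m=cv2.inRange(h,(0,0,120),(180,50,255));mm=np.zeros_like(m);mm[110:225,235:297]=m[110:225,235:297]
k=max(cv2.findContours(mm,0,2)[0],key=cv2.contourArea);r=cv2.minAreaRect(k);print(r)
bp=cv2.boxPoints(r);bp=bp[np.argsort(bp[:,1])];e=np.array([bp[:2].mean(0),bp[2:].mean(0)])
P=plane("wrist",e,.055,ci);d=P[0]-P[1];print(P,np.linalg.norm(d),np.arctan2(d[1],d[0]),P.mean(0))
```

```text
((268.4317932128906, 167.9557342529297), (36.132564544677734, 78.36766815185547), 0.9877604246139526)
[[ 0.51126167  0.05274179  0.055     ]
 [ 0.56176599 -0.01770922  0.055     ]] 0.08668350849038117 2.1927558213359513 [0.53651383 0.01751628 0.055     ]
```

>>> play_rows(
  xyz=[
    [6, 7, -10],
    [6, 7, -25],
    [0, 0, -35],
    [0, 0, -35],
    [0, 0, -15],
  ],
  rot=[
    [0, 0, 0],
    [0, 0, 0],
    [0, 0, 0],
    [0, 0, 0],
    [0, 0, 0],
  ],
)

```text
t: 2.23
eef_pos: [0.5292, 0.0189, 0.0957]
ee_rot: [-3.135, -0.006, 2.198]
wrist_force: [0.2, 0.9, -0.3]
grip_width: 0.094
grasp_force: 0.0
```

Run:
```python
from h import *
s=read_state();print(s["eef_pos"],s["ee_rot"])
ci=camera_info("wrist");w=get_image("wrist")[:,:,::-1];cv2.imwrite("pics/w2.png",w)
h=cv2.cvtColor(w,cv2.COLOR_BGR2HSV)
b=np.array([-.584,.812,0]);c=np.array([.5360,.0184,.048]);n=np.array([.812,.584,0]);z=np.array([0,0,1])
q=proj("wrist",[c+.04*b+.019*z,c-.04*b+.019*z,c+.019*n,c-.019*n,s["eef_pos"],s["eef_pos"]+np.array([0,0,.019])],ci);print(q)
im=w.copy()
for p in q: cv2.circle(im,tuple(int(round(v)) for v in p),2,(0,0,255),-1)
cv2.imwrite("pics/w2a.png",im)
```

```text
[0.52919805 0.0189163  0.09570922] [-3.13519165 -0.00587184  2.19788944]
[[264.45734214 169.18600151]
 [263.18073846 277.45655559]
 [288.84103808 216.65794151]
 [237.94389175 216.33235139]
 [255.95919226 237.04793074]
 [255.7085558  251.22692381]]
```

View pics/w2a.png

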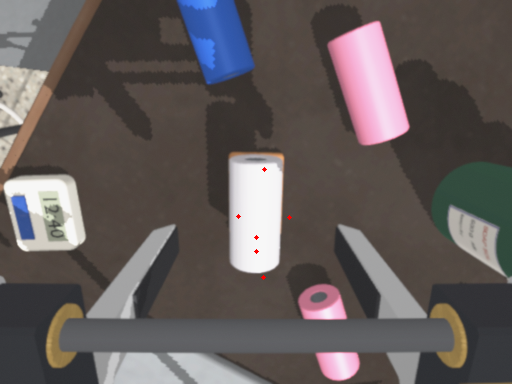

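The bore shows as a dark opening at the top end (255,160), and the block centre (255,215) is on the finger centre line (256). I descend straight.

>>> play_rows(
  xyz=[
    [0, 0, -20],
    [0, 0, -20],
    [0, 0, -15],
    [0, 0, -10],
    [0, 0, 0],
  ],
  rot=[
    [0, 0, 0],
    [0, 0, 0],
    [0, 0, 0],
    [0, 0, 0],
    [0, 0, 0],
  ],
)

```text
t: 2.7
eef_pos: [0.5317, 0.0184, 0.0339]
ee_rot: [-3.139, -0.003, 2.198]
wrist_force: [0.0, -0.2, -0.0]
grip_width: 0.0943
grasp_force: 0.0
```

Run:
```python
from h import *
s=read_state();print(s["eef_pos"],s["ee_rot"],s["wrist_force"])
ci=camera_info("wrist");w=get_image("wrist")[:,:,::-1];cv2.imwrite("pics/w3.png",w)
h=cv2.cvtColor(w,cv2.COLOR_BGR2HSV)
m=cv2.inRange(h,(0,0,150),(180,50,255))
for r in(230,250,270):
    x=np.where(m[r,190:325])[0]+190;print(r,x.min() if len(x) else 0,x.max() if len(x) else 0)
```

```text
[0.53172978 0.01838002 0.03392765] [-3.13863565e+00 -2.77854780e-03  2.19766088e+00] [ 0.01769436 -0.1598303  -0.04750192]
230 217 285
250 218 284
270 218 283
```

>>> play_rows(
  xyz=[
    [-2.4, -1.7, -4],
    [0, 0, 0],
    [0, 0, 0],
    [0, 0, 0],
    [0, 0, 0],
  ],
  rot=[
    [0, 0, 0],
    [0, 0, 0],
    [0, 0, 0],
    [0, 0, 0],
    [0, 0, 0],
  ],
)

```text
t: 3.17
eef_pos: [0.5318, 0.0163, 0.0321]
ee_rot: [3.141, 0.001, 2.198]
wrist_force: [-0.6, 1.0, 0.8]
grip_width: 0.0938
grasp_force: 0.0
```

>>> play_rows(
  xyz=[
    [0, 0, 0],
    [0, 0, 0],
    [0, 0, 0],
    [0, 0, 0],
    [0, 0, 0],
  ],
  rot=[
    [0, 0, 0],
    [0, 0, 0],
    [0, 0, 0],
    [0, 0, 0],
    [0, 0, 0],
  ],
  fingers=0,
  newtons=45,
)

```text
t: 3.58
eef_pos: [0.5314, 0.0164, 0.0315]
ee_rot: [3.142, -0.0, 2.198]
wrist_force: [-1.2, 0.5, 0.5]
grip_width: 0.0638
grasp_force: 0.0
```

>>> play_rows(
  xyz=[
    [0, 0, 0],
    [0, 0, 0],
    [0, 0, 0],
    [0, 0, 0],
    [0, 0, 0],
  ],
  rot=[
    [0, 0, 0],
    [0, 0, 0],
    [0, 0, 0],
    [0, 0, 0],
    [0, 0, 0],
  ],
)

```text
t: 4.0
eef_pos: [0.53, 0.0155, 0.0314]
ee_rot: [-3.139, -0.0, 2.199]
wrist_force: [-2.5, -3.7, 3.0]
grip_width: 0.0369
grasp_force: 45.0
```

>>> play_rows(
  xyz=[
    [0, 0, 10],
    [0, 0, 20],
    [0, 0, 30],
    [0, 0, 30],
    [0, 0, 30],
  ],
  rot=[
    [0, 0, 0],
    [0, 0, 0],
    [0, 0, 0],
    [0, 0, 0],
    [0, 0, 0],
  ],
)

```text
t: 4.42
eef_pos: [0.5314, 0.017, 0.153]
ee_rot: [3.14, -0.001, 2.198]
wrist_force: [1.1, -0.3, -2.6]
grip_width: 0.0368
grasp_force: 45.0
```

>>> play_rows(
  xyz=[
    [0, 0, 30],
    [0, 0, 30],
    [0, 0, 25],
    [0, 0, 15],
    [-10, 0, 0],
  ],
  rot=[
    [0, 0, 0],
    [0, 0, 0],
    [0, 0, 0],
    [0, 0, 0],
    [0, 0, 0],
  ],
)

```text
t: 4.83
eef_pos: [0.5252, 0.0166, 0.2556]
ee_rot: [3.133, 0.006, 2.198]
wrist_force: [0.8, -0.8, -2.4]
grip_width: 0.037
grasp_force: 45.0
```

>>> play_rows(
  xyz=[
    [-25, 0, 0],
    [-40, 0, 0],
    [-40, 0, 0],
    [-40, -5, 0],
    [-30, -15, 0],
  ],
  rot=[
    [0, 0, -0.05],
    [0, 0, -0.1],
    [0, 0, -0.1],
    [0, 0, -0.1],
    [0, 0, -0.1],
  ],
)

```text
t: 5.25
eef_pos: [0.3413, -0.0016, 0.2498]
ee_rot: [-3.138, -0.003, 1.746]
wrist_force: [-0.9, -0.6, -1.2]
grip_width: 0.0372
grasp_force: 45.0
```

>>> play_rows(
  xyz=[
    [-5, -25, 0],
    [0, -32, 0],
    [0, -35, 0],
    [0, -35, 0],
    [0, -35, 0],
  ],
  rot=[
    [0, 0, -0.1],
    [0, 0, -0.1],
    [0, 0, -0.1],
    [0, 0, -0.1],
    [0, 0, -0.1],
  ],
)

```text
t: 5.67
eef_pos: [0.3398, -0.1658, 0.2506]
ee_rot: [-3.141, -0.001, 1.243]
wrist_force: [0.5, 0.0, -2.5]
grip_width: 0.0371
grasp_force: 45.0
```

>>> play_rows(
  xyz=[
    [0, -35, 0],
    [0, -35, 0],
    [0, -35, 0],
    [0, -35, 0],
    [0, -20, 0],
  ],
  rot=[
    [0, 0, -0.1],
    [0, 0, -0.1],
    [0, 0, -0.1],
    [0, 0, -0.1],
    [0, 0, -0.1],
  ],
)

```text
t: 6.08
eef_pos: [0.3404, -0.3281, 0.25]
ee_rot: [-3.141, 0.0, 0.741]
wrist_force: [0.9, -0.2, -2.2]
grip_width: 0.0372
grasp_force: 45.0
```

Run:
```python
from h import *
s=read_state();print(s)
```

```text
{'t': 6.0833, 'joint_pos': array([-9.13960203e-01,  9.66947343e-02,  1.62545397e+00, -4.67836834e-04,
        1.42004229e+00, -8.37866582e-02]), 'dq': array([-0.29967336,  0.23991793, -0.26778629,  0.03063708,  0.06723259,
        0.89087607]), 'tau': array([ 7.24166762e-01, -3.20264804e+01, -2.42512250e+01, -1.02438717e-01,
        1.41727366e-02, -8.81534144e-01]), 'eef_pos': array([ 0.34042528, -0.32814965,  0.25002266]), 'ee_rot': array([-3.14095769e+00,  4.10790696e-04,  7.40693312e-01]), 'wrist_force': array([ 0.85786843, -0.2219008 , -2.18540716]), 'torque': array([-0.04076916, -0.01966945, -0.02440042]), 'grasp_force': 44.97069685952738, 'grip_width': 0.037208276970405546}
```

>>> play_rows(
  xyz=[
    [0, 0, 0],
    [0, 0, 0],
    [0, 0, 0],
    [0, 0, 0],
    [0, 0, 0],
  ],
  rot=[
    [0.0817, -0.089, 0],
    [0.0817, -0.089, 0],
    [0.0817, -0.089, 0],
    [0.0817, -0.089, 0],
    [0.0817, -0.089, 0],
  ],
)

```text
t: 6.5
eef_pos: [0.341, -0.3255, 0.2518]
ee_rot: [3.135, -0.609, 0.749]
wrist_force: [0.1, -0.3, -3.0]
grip_width: 0.0368
grasp_force: 45.0
```

>>> play_rows(
  xyz=[
    [0, 0, 0],
    [0, 0, 0],
    [0, 0, 0],
    [0, 0, 0],
    [0, 0, 0],
  ],
  rot=[
    [0.0817, -0.089, 0],
    [0.0817, -0.089, 0],
    [0.0817, -0.089, 0],
    [0.0817, -0.089, 0],
    [0.0817, -0.089, 0],
  ],
)

```text
t: 6.92
eef_pos: [0.3409, -0.3261, 0.251]
ee_rot: [3.126, -1.212, 0.756]
wrist_force: [0.2, -0.3, -2.3]
grip_width: 0.037
grasp_force: 45.0
```

>>> play_rows(
  xyz=[
    [0, 0, 0],
    [0, 0, 0],
    [0, 0, 0],
    [0, 0, 0],
    [0, 0, 0],
  ],
  rot=[
    [0.0817, -0.089, 0],
    [0.0817, -0.089, 0],
    [0.0817, -0.089, 0],
    [0, 0, 0],
    [0, 0, 0],
  ],
)

```text
t: 7.33
eef_pos: [0.3415, -0.3257, 0.2496]
ee_rot: [-0.138, -1.57, -2.261]
wrist_force: [0.6, 0.2, -1.0]
grip_width: 0.0371
grasp_force: 45.0
```

```bash
cat > st.py <<'E'
from h import *
s=read_state();R=Ro.from_euler("xyz",s["ee_rot"]).as_matrix()
print(s["t"],"q",s["joint_pos"].round(3),"p",s["eef_pos"],"F",s["wrist_force"],"M",s["torque"],"g",s["grip_width"])
print(R.round(4)); print("grasp",s["eef_pos"]-.019*R[:,2])
# rotvec to bring tool x upright, keep heading
d=R[:,2].copy();d[2]=0;d/=np.linalg.norm(d);T=np.c_[[0,0,1],np.cross(d,[0,0,1]),d]
print("to upright",Ro.from_matrix(T@R.T).as_rotvec())
E
python3 st.py
```

```text
7.3333 q [-1.598  0.676  1.85   0.903  1.984 -1.1  ] p [ 0.34145812 -0.32566646  0.2496115 ] F [ 0.57704817  0.17445349 -1.04444798] M [-0.51287423  0.49999569 -0.05252769] g 0.037055854596277964
[[-7.000e-04  6.756e-01  7.373e-01]
 [-8.000e-04 -7.373e-01  6.756e-01]
 [ 1.000e+00 -2.000e-04  1.100e-03]]
grasp [ 0.32744934 -0.3385021   0.24959103]
to upright [-8.38210660e-04  6.92714442e-04 -8.08000170e-08]
```

>>> play_rows(
  xyz=[
    [0, 0, -15],
    [0, 0, -25],
    [0, 0, -30],
    [0, 0, -25],
    [5, 3, -12],
  ],
  rot=[
    [0, 0, 0],
    [0, 0, 0],
    [0, 0, 0],
    [0, 0, 0],
    [0, 0, 0],
  ],
)

```text
t: 7.75
eef_pos: [0.3465, -0.3233, 0.1435]
ee_rot: [2.32, -1.56, 1.564]
wrist_force: [-0.2, -0.1, -1.8]
grip_width: 0.0375
grasp_force: 45.0
```

>>> play_rows(
  xyz=[
    [18, 11, 0],
    [20, 12, 0],
    [20, 12, 0],
    [20, 12, 0],
    [16, 10, 0],
  ],
  rot=[
    [0, 0, 0],
    [0, 0, 0],
    [0, 0, 0],
    [0, 0, 0],
    [0, 0, 0],
  ],
)

```text
t: 8.17
eef_pos: [0.442, -0.2646, 0.1464]
ee_rot: [1.968, -1.561, 1.917]
wrist_force: [-0.7, 0.2, -2.0]
grip_width: 0.0368
grasp_force: 45.0
```

>>> play_rows(
  xyz=[
    [16, 10, 0],
    [14, 9, 0],
    [8, 6, 0],
    [4, 2, 0],
    [0, 0, 0],
  ],
  rot=[
    [0, 0, 0],
    [0, 0, 0],
    [0, 0, 0],
    [0, 0, 0],
    [0, 0, 0],
  ],
)

```text
t: 8.58
eef_pos: [0.4829, -0.2378, 0.1456]
ee_rot: [1.817, -1.563, 2.069]
wrist_force: [0.6, 0.2, -1.7]
grip_width: 0.0367
grasp_force: 45.0
```

```bash
python3 st.py
python3 - <<'E'
from h import *
ci=camera_info("wrist");w=get_image("wrist")[:,:,::-1]
np.save("ci.npy",ci,allow_pickle=True);cv2.imwrite("pics/w4.png",w)
s=read_state();R=Ro.from_euler("xyz",s["ee_rot"]).as_matrix();p=s["eef_pos"]
print("pred mouth",proj("wrist",[p-.0166*R[:,2]+.04*R[:,0]],ci),"tip",proj("wrist",[[.5145,-.2085,.205],[.5145,-.2085,.3]],ci))
E
```

```text
8.5833 q [-1.328  0.822  2.004  1.09   1.719 -1.3  ] p [ 0.48292768 -0.23781138  0.14562937] F [ 0.63211815  0.16084431 -1.70214859] M [-0.51928011  0.54021928 -0.01456795] g 0.036747300088755194
[[-0.0038  0.6773  0.7357]
 [ 0.0071 -0.7356  0.6774]
 [ 1.      0.0078 -0.002 ]]
grasp [ 0.46895024 -0.2506811   0.14566657]
to upright [ 7.05513305e-03  3.83444565e-03 -7.62391618e-06]
pred mouth [[254.74518594 183.22137718]] tip [[255.23508455 132.34412099]
 [256.29663389 -26.7300883 ]]
```

View pics/w4.png

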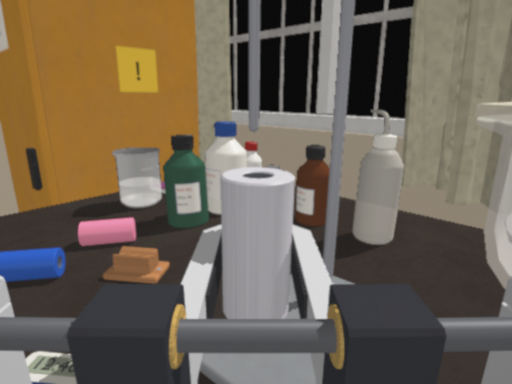

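The wrist view shows the block upright, with its bore mouth at (260,176) facing up and the probe tip at (255,131), close to the predicted pixels. I go under the probe and check it in the scene and wrist views.

>>> play_rows(
  xyz=[
    [8, 8, 0],
    [11, 11, 0],
    [11, 11, 0],
    [9, 8, 0],
    [4, 3.5, 0],
  ],
  rot=[
    [0.0035, 0.002, 0],
    [0.0035, 0.002, 0],
    [0, 0, 0],
    [0, 0, 0],
    [0, 0, 0],
  ],
)

```text
t: 9.05
eef_pos: [0.5259, -0.1961, 0.1445]
ee_rot: [-1.108, -1.567, -1.291]
wrist_force: [-0.3, 0.2, -1.9]
grip_width: 0.0373
grasp_force: 45.0
```

>>> play_rows(
  xyz=[
    [0, 0, 0],
    [0, 0, 0],
    [0, 0, 0],
    [0, 0, 0],
    [0, 0, 0],
  ],
  rot=[
    [0, 0, 0],
    [0, 0, 0],
    [0, 0, 0],
    [0, 0, 0],
    [0, 0, 0],
  ],
)

```text
t: 9.47
eef_pos: [0.5252, -0.1978, 0.1444]
ee_rot: [-1.035, -1.568, -1.365]
wrist_force: [0.1, -0.3, -2.5]
grip_width: 0.0368
grasp_force: 45.0
```

```bash
python3 st.py
python3 - <<'E'
from h import *
w=get_image("wrist")[:,:,::-1];a=get_image("scene")[:,:,::-1]
cv2.imwrite("pics/w5.png",w);cv2.imwrite("pics/a5.png",a)
c=np.zeros((560,760,3),np.uint8)
c[:,:400]=cv2.resize(w[90:230,206:306],(400,560),interpolation=cv2.INTER_CUBIC)
c[:,400:]=cv2.resize(a[100:240,300:390],(360,560),interpolation=cv2.INTER_CUBIC)
cv2.imwrite("pics/c5.png",c)
s=read_state();R=Ro.from_euler("xyz",s["ee_rot"]).as_matrix();p=s["eef_pos"];m=p-.0166*R[:,2]+.04*R[:,0]
for n in("wrist","scene"):print(n,proj(n,[m,m-.08*R[:,0],[.5145,-.2085,.205],[.5145,-.2085,.3]]))
E
```

```text
9.4667 q [-1.23   0.821  2.052  1.183  1.676 -1.32 ] p [ 0.52520649 -0.19778961  0.14440638] F [ 0.13997928 -0.27516601 -2.49705831] M [-0.50154642  0.44894298  0.00477535] g 0.03676324861342378
[[ 6.000e-04  6.755e-01  7.373e-01]
 [-2.700e-03 -7.373e-01  6.755e-01]
 [ 1.000e+00 -2.400e-03  1.400e-03]]
grasp [ 0.51119742 -0.21062493  0.14437964]
to upright [-2.69954003e-03 -5.64910192e-04 -1.66889831e-06]
wrist [[254.28585756 182.19388044]
 [254.54535001 313.79439034]
 [255.50257925 142.00113616]
 [254.76457988 -78.71703212]]
scene [[335.93609757 154.50362846]
 [333.92730976 182.73759462]
 [335.8649737  146.81588254]
 [338.25009228 110.32491552]]
```

View pics/c5.png

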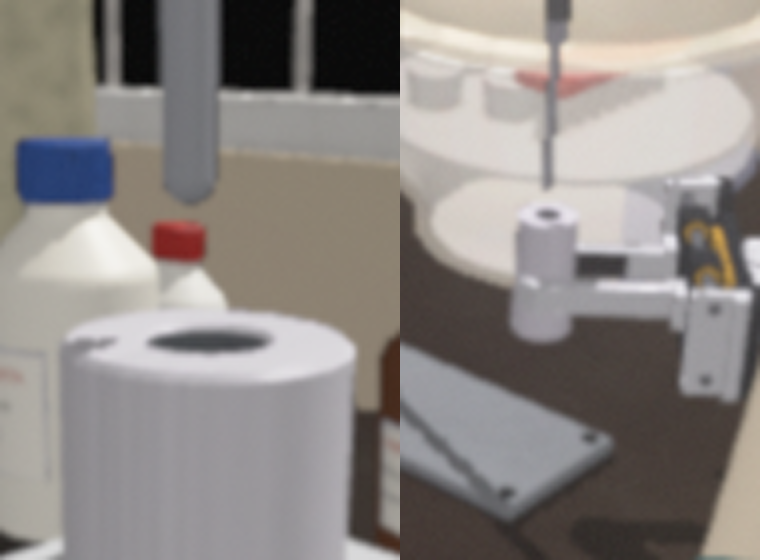

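Wrist crop: mouth at x≈258.5, tip at x≈253.5, so the block must go about 2.6 mm left. Scene crop: mouth and tip both at x≈336.8, so about 1 mm forward. The mouth is about 3.7 mm higher in the hand than assumed, so I expect contact at TCP z≈0.211 and half-way at ≈0.221.

>>> play_rows(
  xyz=[
    [-0.5, 1.3, 0],
    [-0.5, 1.3, 0],
    [0, 0, 5],
    [0, 0, 5],
    [0, 0, 0],
  ],
  rot=[
    [-0.0027, -0.0006, 0],
    [0, 0, 0],
    [0, 0, 0],
    [0, 0, 0],
    [0, 0, 0],
  ],
)

```text
t: 9.98
eef_pos: [0.5243, -0.1944, 0.1557]
ee_rot: [0.829, -1.57, 3.056]
wrist_force: [-0.3, -0.0, -1.9]
grip_width: 0.0372
grasp_force: 45.0
```

>>> play_rows(
  xyz=[
    [0, 0, 0],
    [0, 0, 0],
    [0, 0, 0],
    [0, 0, 0],
    [0, 0, 0],
  ],
  rot=[
    [0, 0, 0],
    [0, 0, 0],
    [0, 0, 0],
    [0, 0, 0],
    [0, 0, 0],
  ],
)

```text
t: 10.4
eef_pos: [0.5244, -0.1945, 0.1544]
ee_rot: [-1.159, -1.57, -1.24]
wrist_force: [0.3, -0.1, -1.7]
grip_width: 0.0371
grasp_force: 45.0
```

```bash
python3 st.py
python3 - <<'E'
from h import *
w=get_image("wrist")[:,:,::-1];a=get_image("scene")[:,:,::-1]
cv2.imwrite("pics/w6.png",w);cv2.imwrite("pics/a6.png",a)
c=np.zeros((560,760,3),np.uint8)
c[:,:400]=cv2.resize(w[90:230,206:306],(400,560),interpolation=cv2.INTER_CUBIC)
c[:,400:]=cv2.resize(a[120:190,315:360],(360,560),interpolation=cv2.INTER_CUBIC)
cv2.imwrite("pics/c6.png",c)
E
```

```text
10.4 q [-1.229  0.8    2.059  1.184  1.68  -1.309] p [ 0.52436264 -0.19454878  0.15439045] F [ 0.30905695 -0.1397546  -1.7341117 ] M [-0.49793093  0.47312757  0.04807371] g 0.03711128101701738
[[ 2.000e-04  6.762e-01  7.367e-01]
 [-5.000e-04 -7.367e-01  6.762e-01]
 [ 1.000e+00 -4.000e-04  2.000e-04]]
grasp [ 0.51036456 -0.20739611  0.15438684]
to upright [-4.50035460e-04 -1.54768709e-04 -4.15006840e-08]
```

View pics/c6.png

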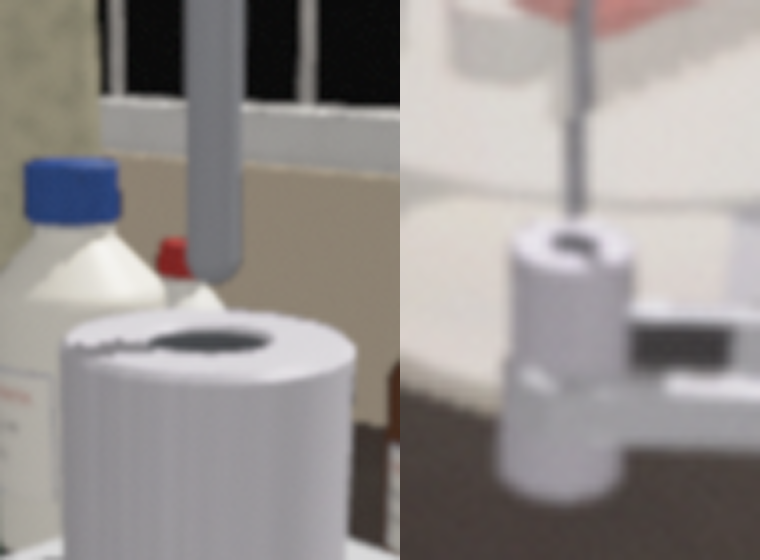

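Both views now show the tip over the bore centre (wrist 214 against 210 in the crop, scene 575 against 576). I raise it.

>>> play_rows(
  xyz=[
    [0, 0, 5],
    [0, 0, 8],
    [0, 0, 8],
    [0, 0, 7],
    [0, 0, 4],
  ],
  rot=[
    [0, 0, 0],
    [0, 0, 0],
    [0, 0, 0],
    [0, 0, 0],
    [0, 0, 0],
  ],
)

```text
t: 10.92
eef_pos: [0.5243, -0.1944, 0.1879]
ee_rot: [1.368, -1.57, 2.516]
wrist_force: [-0.0, 0.2, -1.5]
grip_width: 0.0372
grasp_force: 45.0
```

>>> play_rows(
  xyz=[
    [0, 0, 4],
    [0, 0, 4],
    [0, 0, 3],
    [0, 0, 2],
    [0, 0, 0],
  ],
  rot=[
    [0, 0, 0],
    [0, 0, 0],
    [0, 0, 0],
    [0, 0, 0],
    [0, 0, 0],
  ],
)

```text
t: 11.33
eef_pos: [0.5243, -0.1945, 0.1998]
ee_rot: [1.122, -1.571, 2.762]
wrist_force: [0.5, 0.0, -1.3]
grip_width: 0.037
grasp_force: 45.0
```

```bash
python3 st.py
```

```text
11.3333 q [-1.229  0.712  2.05   1.196  1.716 -1.219] p [ 0.52433954 -0.19450045  0.19982161] F [ 0.48957523  0.00936957 -1.34550904] M [-0.56515817  0.5138281   0.02920101] g 0.03704549348609338
[[-2.000e-04  6.762e-01  7.367e-01]
 [ 1.000e-04 -7.367e-01  6.762e-01]
 [ 1.000e+00  2.000e-04  1.000e-04]]
grasp [ 0.51034177 -0.20734811  0.19982016]
to upright [6.47567466e-05 1.62439339e-04 5.97777833e-09]
```

No contact yet, as expected. I go on slowly, watching the force.

>>> play_rows(
  xyz=[
    [0, 0, 1.5],
    [0, 0, 1.5],
    [0, 0, 1.5],
    [0, 0, 1.5],
    [0, 0, 0],
  ],
  rot=[
    [0, 0, 0],
    [0, 0, 0],
    [0, 0, 0],
    [0, 0, 0],
    [0, 0, 0],
  ],
)

```text
t: 11.75
eef_pos: [0.5244, -0.1945, 0.2057]
ee_rot: [-0.51, -1.57, -1.889]
wrist_force: [-0.2, 0.1, -1.1]
grip_width: 0.0368
grasp_force: 45.0
```

>>> play_rows(
  xyz=[
    [0, 0, 1],
    [0, 0, 1],
    [0, 0, 0],
    [0, 0, 0],
    [0, 0, 0],
  ],
  rot=[
    [0, 0, 0],
    [0, 0, 0],
    [0, 0, 0],
    [0, 0, 0],
    [0, 0, 0],
  ],
)

```text
t: 12.17
eef_pos: [0.5244, -0.1945, 0.2075]
ee_rot: [-1.258, -1.57, -1.141]
wrist_force: [0.1, -0.3, -3.0]
grip_width: 0.0372
grasp_force: 45.0
```

>>> play_rows(
  xyz=[
    [0, 0, 1],
    [0, 0, 1],
    [0, 0, 0],
    [0, 0, 0],
    [0, 0, 0],
  ],
  rot=[
    [0, 0, 0],
    [0, 0, 0],
    [0, 0, 0],
    [0, 0, 0],
    [0, 0, 0],
  ],
)

```text
t: 12.58
eef_pos: [0.5244, -0.1945, 0.2095]
ee_rot: [-1.272, -1.57, -1.127]
wrist_force: [-0.7, -0.2, -2.4]
grip_width: 0.0371
grasp_force: 45.0
```

>>> play_rows(
  xyz=[
    [0, 0, 1],
    [0, 0, 1],
    [0, 0, 0],
    [0, 0, 0],
    [0, 0, 0],
  ],
  rot=[
    [0, 0, 0],
    [0, 0, 0],
    [0, 0, 0],
    [0, 0, 0],
    [0, 0, 0],
  ],
)

```text
t: 13.0
eef_pos: [0.5244, -0.1945, 0.211]
ee_rot: [-2.587, -1.57, 0.188]
wrist_force: [0.6, -0.0, -4.4]
grip_width: 0.0369
grasp_force: 45.0
```

>>> play_rows(
  xyz=[
    [0, 0, 1],
    [0, 0, 0],
    [0, 0, 0],
    [0, 0, 0],
    [0, 0, 0],
  ],
  rot=[
    [0, 0, 0],
    [0, 0, 0],
    [0, 0, 0],
    [0, 0, 0],
    [0, 0, 0],
  ],
)

```text
t: 13.42
eef_pos: [0.5244, -0.1945, 0.2123]
ee_rot: [-2.192, -1.57, -0.207]
wrist_force: [0.0, -0.3, -4.7]
grip_width: 0.0369
grasp_force: 45.0
```

>>> play_rows(
  xyz=[
    [0, 0, 1],
    [0, 0, 1],
    [0, 0, 0],
    [0, 0, 0],
    [0, 0, 0],
  ],
  rot=[
    [0, 0, 0],
    [0, 0, 0],
    [0, 0, 0],
    [0, 0, 0],
    [0, 0, 0],
  ],
)

```text
t: 13.83
eef_pos: [0.5243, -0.1945, 0.2144]
ee_rot: [-2.055, -1.57, -0.344]
wrist_force: [-0.7, 0.1, -6.3]
grip_width: 0.0371
grasp_force: 45.0
```

>>> play_rows(
  xyz=[
    [0, 0, 1],
    [0, 0, 1],
    [0, 0, 0],
    [0, 0, 0],
    [0, 0, 0],
  ],
  rot=[
    [0, 0, 0],
    [0, 0, 0],
    [0, 0, 0],
    [0, 0, 0],
    [0, 0, 0],
  ],
)

```text
t: 14.25
eef_pos: [0.5243, -0.1945, 0.2164]
ee_rot: [-1.77, -1.571, -0.629]
wrist_force: [-0.5, 0.2, -7.1]
grip_width: 0.0371
grasp_force: 45.0
```

```bash
python3 st.py
python3 - <<'E'
from h import *
f=[]
for i in range(12):
    get_image("scene");s=read_state();f.append([*s["wrist_force"],s["eef_pos"][2]])
print(np.mean(f,0),np.std(f,0))
E
```

```text
14.25 q [-1.229  0.681  2.045  1.201  1.729 -1.184] p [ 0.52434224 -0.19451517  0.21641263] F [-0.53706727  0.15654125 -7.07134083] M [-1.11036084  1.20443693  0.02080296] g 0.03711268672862891
[[ 2.000e-04  6.762e-01  7.367e-01]
 [-2.000e-04 -7.367e-01  6.762e-01]
 [ 1.000e+00 -3.000e-04 -1.000e-04]]
grasp [ 0.51034449 -0.20736285  0.21641374]
to upright [-1.74429092e-04 -2.39512922e-04  8.49706350e-09]
[-5.14429446e-03  1.52169284e-01 -6.96176293e+00  2.16451005e-01] [5.13687070e-01 3.86053505e-01 3.84608194e-01 2.35597329e-05]
```

Spring force is about 4.8 N, or about 6 mm pressed, with contact at TCP z≈0.2105. 4 mm more is needed.

>>> play_rows(
  xyz=[
    [0, 0, 1],
    [0, 0, 1],
    [0, 0, 0],
    [0, 0, 0],
    [0, 0, 0],
  ],
  rot=[
    [0, 0, 0],
    [0, 0, 0],
    [0, 0, 0],
    [0, 0, 0],
    [0, 0, 0],
  ],
)

```text
t: 15.27
eef_pos: [0.5244, -0.1945, 0.2184]
ee_rot: [-1.934, -1.571, -0.465]
wrist_force: [0.1, 0.7, -7.7]
grip_width: 0.0369
grasp_force: 45.0
```

>>> play_rows(
  xyz=[
    [0, 0, 1],
    [0, 0, 1],
    [0, 0, 0],
    [0, 0, 0],
    [0, 0, 0],
  ],
  rot=[
    [0, 0, 0],
    [0, 0, 0],
    [0, 0, 0],
    [0, 0, 0],
    [0, 0, 0],
  ],
)

```text
t: 15.68
eef_pos: [0.5244, -0.1945, 0.2204]
ee_rot: [-1.68, -1.57, -0.719]
wrist_force: [-0.4, -0.4, -7.9]
grip_width: 0.0371
grasp_force: 45.0
```

```bash
python3 st.py
python3 - <<'E'
from h import *
f=[]
for i in range(14):
    a=get_image("scene");s=read_state();f.append([*s["wrist_force"],s["eef_pos"][2]])
print(np.mean(f,0),np.std(f,0))
w=get_image("wrist")[:,:,::-1];a=a[:,:,::-1]
c=np.zeros((560,760,3),np.uint8)
c[:,:400]=cv2.resize(w[90:230,206:306],(400,560),interpolation=cv2.INTER_CUBIC)
c[:,400:]=cv2.resize(a[70:210,300:390],(360,560),interpolation=cv2.INTER_CUBIC)
cv2.imwrite("pics/c7.png",c)
E
```

```text
15.6833 q [-1.229  0.674  2.043  1.202  1.732 -1.176] p [ 0.52436836 -0.1945371   0.22040767] F [-0.43193374 -0.36211822 -7.9471114 ] M [-1.22418543  1.32094731  0.00457634] g 0.03707234416579236
[[ 2.000e-04  6.762e-01  7.368e-01]
 [-2.000e-04 -7.368e-01  6.762e-01]
 [ 1.000e+00 -3.000e-04 -0.000e+00]]
grasp [ 0.51037002 -0.20738415  0.22040833]
to upright [-2.12567271e-04 -2.42716818e-04  5.62763954e-09]
[-0.07711387  0.2222002  -7.88328532  0.22046038] [5.37667319e-01 4.73558600e-01 4.98691366e-01 2.35968555e-05]
```

View pics/c7.png

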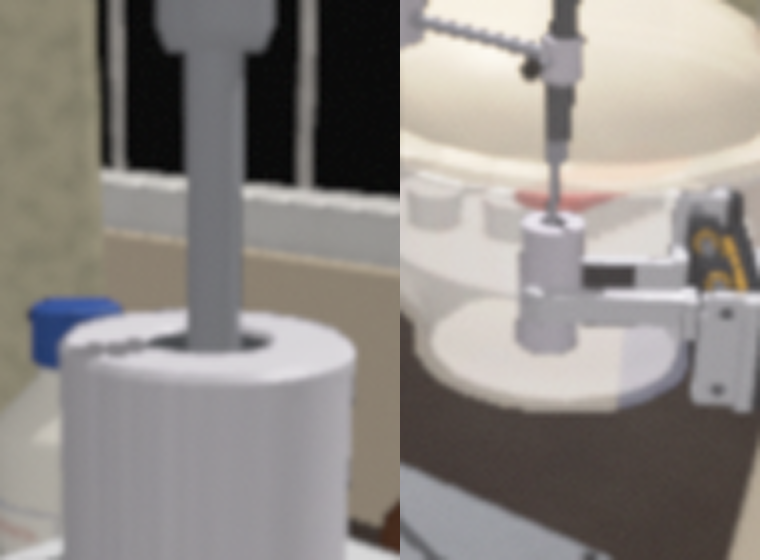

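The probe stands centred in the bore (crop 214,345) and the block has not slipped. The spring is at about 5.7 N, roughly half-way, so I hand in.

```bash
python3 -c "
from station import *
print(hand_in())"
```

```text
the job is handed in; nothing more can be done
None
```

The job is handed in: the arm holds the block bore-up in mid-air with the probe tip on the bore floor and the spring about half-way in (about 9–10 mm of 20, estimated from wrist force and rise height), and the arm never touched the timer, bottle or beaker as far as I could see.

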